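# Lock the cigar mould and start the press

### The arm

A 6-joint arm with a two-finger parallel gripper is mounted at the origin on the work surface. World frame = base frame: x ahead of the robot, y to its left, z up, the work surface at z = 0. Lengths are in m, angles in rad, forces in N, time in s.
With the tool pointing down it reaches from about 0.325 to 0.775 m from the base axis. Payload 5.5 kg.
Tool frame: the origin (TCP) lies between the finger pads; the fingertips stand 19 mm ahead of it and the grasp point (between the pads) is the TCP; z points along the fingers, y is the line along which they close (so a half turn about z gives the same grasp; the last joint's range is limited). The gripper opens to 85 mm and grips with 20 to 120 N. Pads are 22 mm wide; open, the fingers measure 114 mm over their backs; the gripper's body (76 mm by 85 mm) begins 54 mm behind the grasp point. The pads swing forward as they close: fully open they stand 13 mm farther back than shut.
Start: joints at [1.109, 0.091, 1.231, -0, 1.82, -0.057], TCP at [0.236, 0.552, 0.25] pointing down, gripper open.
Joint ranges: [-2.87, 2.87], [-0.86, 2.18], [0.17, 2.46], [-1.51, 4.65], [0.06, 2.69], [-2.65, 2.65]. Speed limits (rad/s): [2.57, 2.57, 3.01, 3.14, 3.14, 3.14].

### API

Orientations are given as [roll, pitch, yaw] about the fixed x, y, z axes, in that order (R = Rz(yaw) Ry(pitch) Rx(roll)).
In Python, from plant import r, optics, job_done gives the robot as it stands. The module is installed in compiled form; this text tells all that it offers.
- The arm moves only by the tool apply_moves, never from a script. Its arguments are lists of equal length, an entry for each row: "hand": the opening, from -1 (shut) to 1 (fully open); "translation": the shift along the tool's x, y, z as a fraction of full scale, a list of three; "yaw": the turn about the tool's z as a fraction of full scale. In form: {"hand": [hand, ...], "translation": [[x, y, z], ...], "yaw": [yaw, ...]}. A call has exactly 5 rows; each row shifts and turns the commanded pose from where the row before left it, along the tool's axes as they then stand; what a row does not reach is not made up. Full scale, the value 1, is 200 mm for a shift and 0.12 rad for a turn. A row lasts 1/12 s, in which the tool goes at most 41.7 mm and 7.16 degrees, less where a joint would pass 70% of its speed; a pose out of reach is approached as far as the arm can. A call with a number of a shift or a turn outside -1 to 1 is refused whole. A call with a gripper value outside its range is refused whole. The fingers move at their own pace and stop on an object; "squeeze" is the grip in N (left out, the last holds). Time passes only in rows, so rows that do not move let the fingers close, or fill a call up. It gives the time, the measured TCP pose, the force, the opening and the grip force at its end, in the units of the state.
- r.get_state(): the state, without advancing time (a new reading comes with each control period).
- optics.get_image(name): name is "scene" or "top"; returns the picture (384x512x3 uint8, red, green, blue); there is no depth.
- optics.get_calibration(name): a dict with "fov_y" (degrees; the focal length in pixels is half the picture's height over the tangent of half this angle, whatever the lens; pixels are square), "cx", "cy" (the principal point, pixels), "xyz" and "orientation" of the camera in the world. Camera axes: x right, y down, z forward; pixel columns grow to the right and rows downward; lengths in m; the calibration is good to about 2 mm. A picture is of the moment at which its call begins. get_calibration takes no time and is no camera call.
- job_done(): hands the job in; it is judged then, once.
The state is a dict: "t": time; "q": joint angles; "qvel": joint speeds; "joint_efforts": joint torques, N m; "tool_pos": TCP position; "eef_rot": TCP orientation; "force": force on the tool from outside, world axes, zero at the start; "moment": the same for the moment, N m; "opening": finger opening in m; "grip_force": force on a finger pad.
Only numpy, scipy, OpenCV 4.12 (cv2) and the standard library are available. Lean on these libraries where they do the work, as an engineer would, in place of code of your own. Each camera call takes 0.05 s, during which the arm holds its last target. There are 200 camera calls.

### The job

Using only the fingertips, lock the cigar mould and start its press: push the blue latch fully down, then push the yellow latch fully down, and then press the green start button on the pendant right in and let it come out again. Never press the red stop button, and do not pick up or push away the pendant or anything else on the bench.

Things in the scene. Friction and masses are not known exactly. Their poses are not given: they have to be found in the camera images.
- mould: Closed wooden cigar mould, pale wood with a reddish stripe, 110 x 270 mm (x, y), top 74 mm above the bench, fixed on a dark base board 190 x 300 x 16 mm. Origin: centre of the board's underside; y runs along the mould through both clamps, z up.
- blue_clamp: Fixed steel bridge clamp across the mould: two legs 72 mm to either side along its x, cross-bar 156 x 36 mm (x, y), top 96 mm above the origin, latch in its middle. Origin: on the base board (16 mm above the bench), midway between the legs; z up. The twin clamps stand 85 mm either side of the mould's centre along the mould's y; either colour may be on either side.
- yellow_clamp: Fixed steel bridge clamp across the mould: two legs 72 mm to either side along its x, cross-bar 156 x 36 mm (x, y), top 96 mm above the origin, latch in its middle. Origin: on the base board (16 mm above the bench), midway between the legs; z up. The twin clamps stand 85 mm either side of the mould's centre along the mould's y; either colour may be on either side.
- blue_latch (a joint): Push latch with a blue knob on the middle of the blue clamp. Value in m: 0 fully up, 0.015 fully home, grows as it is pushed straight down. Starts up, at 0 to 0.004. No spring: it resists with about 3.5 N of friction and stays where it is left; at 0.015 it meets a hard stop (its knob then almost touches the collar beneath).
- yellow_latch (a joint): Push latch with a yellow knob on the middle of the yellow clamp. Value in m: 0 fully up, 0.015 fully home, grows as it is pushed straight down. Starts up, at 0 to 0.004. No spring: it resists with about 3.5 N of friction and stays where it is left; at 0.015 it meets a hard stop (its knob then almost touches the collar beneath).
- blue_top (a point): Centre of the upper face of the blue knob (disc 36 mm across, 14 mm thick), 152 mm above the bench when the latch is at 0 and 137 mm when it is home; moves with the latch.
- yellow_top (a point): Centre of the upper face of the yellow knob (disc 36 mm across, 14 mm thick), 152 mm above the bench when the latch is at 0 and 137 mm when it is home; moves with the latch.
- pendant: Loose grey push-button pendant lying on its back on the bench, 170 x 66 mm (x, y), face 39 mm above the bench, 0.6 to 1 kg. Origin: centre of its underside; x runs along it towards its black cable stub, z up. Green start button 40 mm from the centre towards the stub, red stop button 40 mm the other way.
- start (a joint): Green start button: value in m, 0 out, 0.006 fully in (straight down). A spring pushes it back out; fully in takes about 5 N.
- start_top (a point): Centre of the green button's upper face (30 mm across), 61 mm above the bench and 10 mm above its round black housing (46 mm across) when out, 4 mm above the housing when in; moves with the button.
- stop (a joint): Red stop button, the same as the green one; not to be pressed.
- stop_top (a point): Centre of the red button's upper face (30 mm across).
- gauge: Loose dark steel gauge plate with three holes, 55 x 75 x 10 mm, lying on top of the mould between the clamps. Origin: centre of its underside. A bystander.
- glue: Loose white glue bottle, 50 mm across, 120 mm tall, standing. Origin: centre of its underside. A bystander.
- spare_board: Loose pale wooden mould board with dark grooves, 55 x 220 x 28 mm, lying. Origin: centre of its underside. A bystander.
- mug: Loose white mug, 80 mm across, 90 mm tall. Origin: centre of its underside. A bystander.
- blade: Loose flat steel blade with round ends, 70 x 200 x 5 mm, lying. Origin: centre of its underside. A bystander.
- tin: Loose low round tin with a green band, 70 mm across, 60 mm tall. Origin: centre of its underside. A bystander.
Things that resemble listed ones, but are neither listed nor needed, are in the scene too. Leave any orange or white look-alike of the pendant alone.

How it is judged:
On the way, in this order (a step that is already met when the one before it is completed fails the run):
1. the blue latch is pushed fully home by the fingers (within 2.5 mm) (value of joint blue_latch above 0.0125 m and contact force between the fingers and blue_clamp above 0.5 N), for 0.04 s.
2. then the yellow latch is pushed fully home by the fingers (within 2.5 mm) (value of joint each of blue_latch, yellow_latch above 0.0125 m and contact force between the fingers and yellow_clamp above 0.5 N), for 0.04 s.
3. then the green start button is pressed in by the fingers (at least 4.5 of its 6 mm) (value of joint each of blue_latch, yellow_latch above 0.0125 m and value of joint start above 0.0045 m and contact force between the fingers and pendant above 0.5 N), for 0.04 s.
4. the green button is let out again (value of joint start below 0.002 m), for 0.1 s.
At the end, for the whole second after the job is handed in: Both latches are home within 2.5 mm, the green and red buttons are out (within 2 mm), the pendant lies flat and still within 30 mm of where it began, and every other loose thing is within 30 mm of where it began (value of joint each of blue_latch, yellow_latch above 0.0125 m and value of joint each of start, stop below 0.002 m and distance of each of pendant, gauge, glue, spare_board, mug, blade, tin from where it was at the start of the episode below 0.03 m and linear speed of pendant below 0.02 m/s and angle between pendant's own z axis and vertical below 0.1 rad); the robot touches nothing.
It fails at once if the yellow latch is pushed (past 8 mm) before the blue one is home (value of joint yellow_latch above 0.008 m and value of joint blue_latch below 0.0125 m).
It fails at once if the green button is pressed (past 3 mm) before both latches are home (value of joint start above 0.003 m and value of joint any of blue_latch, yellow_latch below 0.0125 m).
It fails at once if the red stop button is pressed (past 3 mm) (value of joint stop above 0.003 m).
It fails at once if the pendant is lifted by more than 12 mm, tipped up or moved by more than 30 mm (height (world z) of pendant above 0.012 m or angle between pendant's own z axis and vertical above 0.2 rad or distance of pendant from where it was at the start of the episode above 0.03 m).
It fails at once if another loose thing (gauge, glue bottle, spare board, mug, blade, tin) is picked up or moved by more than 30 mm (distance of any of gauge, glue, spare_board, mug, blade, tin from where it was at the start of the episode above 0.03 m).
It also fails if it takes over 45 s, if anything falls off the work surface, if the arm or the gripper's body presses on something with over 40 N, if the wrist force passes 120 N, or if a joint passes its speed limit or range.

## Working session

There is one attempt and no reset: what is moved stays moved. The work goes in short steps, Python scripts to look and compute and a tool call to move; the robot and the scene stay as the last step left them, time stands still between calls to the robot, and variables do not carry over. Pictures are saved under pics/ and viewed, at most 10 in all, crops included, and the job is handed in when it is done.

Besides the shell and the picture viewer there is one more tool, called after "Request:" in YAML: its name, and indented under it one key for each argument. apply_moves: Moves the arm, as the interface text tells. Its arguments: {"type":"object","properties":{"hand":{"type":"array"},"translation":{"type":"array"},"yaw":{"type":"array"},"squeeze":{"type":"number"}},"required":["hand","translation","yaw"]}

```bash
mkdir -p pics
python3 - <<'E'
from plant import r, optics
import cv2
for n in("top","scene"):
    cv2.imwrite(f"pics/{n}0.png",optics.get_image(n)[:,:,::-1]); print(n,optics.get_calibration(n))
print(r.get_state())
E
```

```text
top {'fov_y': 42.26624642973382, 'cx': 255.47055953728594, 'cy': 197.87030567563295, 'xyz': array([ 0.24903214, -0.05955096,  1.75516302]), 'orientation': array([-2.9704669 , -0.00613594, -1.55902685])}
scene {'fov_y': 56.49491489048901, 'cx': 252.15129324093763, 'cy': 185.09534855076882, 'xyz': array([ 1.33279678, -0.55802107,  1.05682858]), 'orientation': array([-2.35509947,  0.00919609,  0.99943644])}
{'t': 0.1, 'q': array([ 1.10930023e+00,  9.18049834e-02,  1.23180490e+00,  1.34805979e-05,
        1.81981500e+00, -5.66893550e-02]), 'qvel': array([ 0.00103804, -0.00079903, -0.00267196, -0.00058876,  0.00120676,
       -0.0003772 ]), 'joint_efforts': array([ 2.17002256e-03, -4.60217822e+01, -4.19217825e+01, -1.78431073e-04,
        1.06825950e-02, -5.85305816e-05]), 'tool_pos': array([0.23619274, 0.55130181, 0.24922883]), 'eef_rot': array([-3.13976410e+00, -1.16862529e-04,  2.73678911e+00]), 'force': array([ 0.01529448,  0.1891246 , -0.51190412]), 'moment': array([-0.04187542,  0.01211148, -0.00408092]), 'grip_force': 0.0, 'opening': 0.08576598371687423}
```

View pics/top0.png

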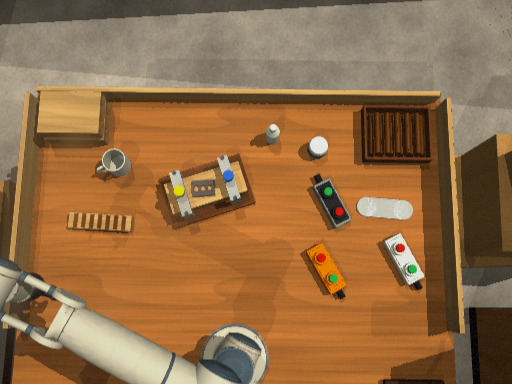

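View pics/scene0.png

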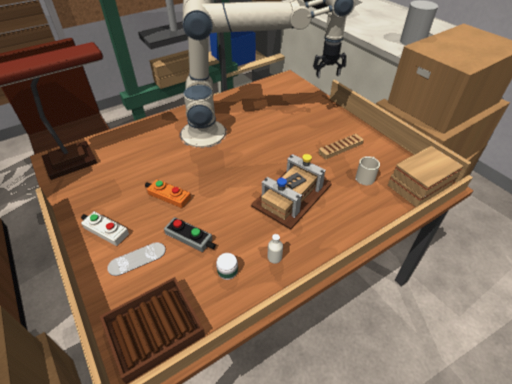

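Top view: the blue knob is at (228,176) and the yellow at (179,191). Green-button candidates are the grey pendant (328,191), the orange look-alike (333,279) and the white look-alike (412,269). I choose the grey one, whose cable stub is beside the green button. In the scene view: blue (282,184), yellow (307,160), grey pendant's green (196,232) and red (178,224).

```bash
cat > h.py <<'E'
import cv2, numpy as np
from scipy.spatial.transform import Rotation as R
from plant import r, optics
HUE={'blue':(105,130),'yellow':(24,35),'green':(45,85),'red':(172,8)}
def blob(img,c,near,rad=14):
    h=cv2.cvtColor(img,cv2.COLOR_RGB2HSV).astype(int); a,b=HUE[c]
    m=(h[...,0]>=a)&(h[...,0]<=b) if a<b else (h[...,0]>=a)|(h[...,0]<=b)
    m&=(h[...,1]>150)&(h[...,2]>90)
    v,u=np.nonzero(m); k=np.hypot(u-near[0],v-near[1])<rad
    return np.array([u[k].mean(),v[k].mean()]),k.sum()
def ray(cam,p):
    c=optics.get_calibration(cam); f=192/np.tan(np.radians(c['fov_y']/2))
    d=np.array([(p[0]-c['cx'])/f,(p[1]-c['cy'])/f,1])
    return np.array(c['xyz']),R.from_euler('xyz',c['orientation']).apply(d)
def plane(cam,p,z):
    o,d=ray(cam,p); return o+d*(z-o[2])/d[2]
E
python3 - <<'E'
from h import *
T,S=optics.get_image('top'),optics.get_image('scene')
for c,t,s,z in(('blue',(228,176),(282,184),.147),('yellow',(179,191),(307,160),.147),('green',(328,191),(196,232),.058),('red',(339,212),(178,224),.058)):
    a,n=blob(T,c,t);b,m=blob(S,c,s)
    print(c,a.round(1),n,b.round(1),m,plane('top',a,z).round(4),plane('scene',b,z).round(4))
g=lambda i,u,v,w,h:cv2.resize(i[v:v+h,u:u+w],None,fx=4,fy=4,interpolation=2)
cv2.imwrite('pics/crop.png',np.hstack([g(T,295,165,60,70),g(T,155,150,100,70)])[...,::-1])
E
```

```text
blue [227.8 175.4] 82 [281.5 181.8] 57 [0.6012 0.0264 0.147 ] [0.6056 0.0265 0.147 ]
yellow [178.5 190.6] 88 [306.6 156.9] 40 [0.548  0.1873 0.147 ] [0.5469 0.1901 0.147 ]
green [327.7 191. ] 56 [195.1 231.8] 45 [ 0.5699 -0.3174  0.058 ] [ 0.5712 -0.3169  0.058 ]
red [338.9 211.1] 64 [177.  222.9] 52 [ 0.4996 -0.3552  0.058 ] [ 0.4994 -0.3536  0.058 ]
```

View pics/crop.png

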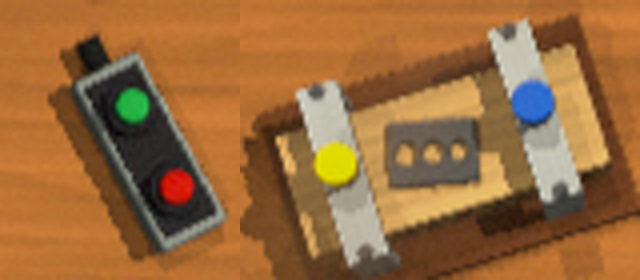

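The crop confirms it: grey pendant with green nearest its black stub, blue knob on the right clamp, yellow on the left. Next I shut the fingers and travel high towards blue.

Request:
apply_moves:
  hand: [-1,-1,-1,-1,-1]
  translation:
    - [-0.17,-0.105,0]
    - [-0.17,-0.105,0]
    - [-0.17,-0.105,0]
    - [-0.17,-0.105,0]
    - [-0.17,-0.105,0]
  yaw: [0,0,0,0,0]

```text
t: 0.62
tool_pos: [0.3517, 0.3865, 0.25]
eef_rot: [-3.141, 0.0, 2.737]
force: [0.4, -0.7, 0.5]
opening: 0.0255
grip_force: 0.0
```

Request:
apply_moves:
  hand: [-1,-1,-1,-1,-1]
  translation:
    - [-0.17,-0.105,0]
    - [-0.17,-0.105,0]
    - [-0.17,-0.105,0]
    - [-0.17,-0.105,0]
    - [-0.17,-0.105,0]
  yaw: [0,0,0,0,0]

```text
t: 1.03
tool_pos: [0.4668, 0.2228, 0.2503]
eef_rot: [3.141, 0.0, 2.737]
force: [0.6, 1.0, -0.5]
opening: -0.0001
grip_force: 0.0
```

Request:
apply_moves:
  hand: [-1,-1,-1,-1,-1]
  translation:
    - [-0.15,-0.1,0]
    - [-0.15,-0.1,0]
    - [-0.15,-0.1,0]
    - [-0.1,-0.05,0]
    - [0,0,0]
  yaw: [0,0,0,0,0]

```text
t: 1.45
tool_pos: [0.5415, 0.1131, 0.2493]
eef_rot: [-3.14, 0.0, 2.732]
force: [0.2, 0.4, -0.2]
opening: -0.0001
grip_force: 0.0
```

Request:
apply_moves:
  hand: [-1,-1,-1,-1,-1]
  translation:
    - [-0.15,-0.093,0]
    - [-0.15,-0.093,0]
    - [-0.148,-0.092,0]
    - [0,0,0.15]
    - [0,0,0.1]
  yaw: [0,0,0,0,0]

```text
t: 1.87
tool_pos: [0.6009, 0.0293, 0.1991]
eef_rot: [3.141, 0.0, 2.734]
force: [0.0, 0.6, -1.1]
opening: 0.0002
grip_force: 0.0
```

Request:
apply_moves:
  hand: [-1,-1,-1,-1,-1]
  translation:
    - [-0.01,-0.012,0.08]
    - [0,0,0.06]
    - [0,0,0.04]
    - [0,0,0.03]
    - [0,0,0.02]
  yaw: [0,0,0,0,0]

```text
t: 2.28
tool_pos: [0.6009, 0.0279, 0.1559]
eef_rot: [3.141, 0.001, 2.737]
force: [-10.1, -1.1, 22.2]
opening: 0.0005
grip_force: 10.7
```

The hard stop is met at about 0.156 with 22 N. I lift and move to yellow.

Request:
apply_moves:
  hand: [-1,-1,-1,-1,-1]
  translation:
    - [0,0,0]
    - [0,0,-0.08]
    - [0,0,-0.12]
    - [0,0,-0.15]
    - [0,0,0]
  yaw: [0,0,0,0,0]

```text
t: 2.7
tool_pos: [0.6029, 0.0281, 0.2324]
eef_rot: [3.137, 0.011, 2.737]
force: [1.8, 0.7, 1.2]
opening: -0.0
grip_force: 0.0
```

Run:
```python
from h import *
S=optics.get_image('scene')
b,m=blob(S,'blue',(282,186));print(b,m,plane('scene',b,.132),r.get_state()['tool_pos'])
cv2.imwrite('pics/c2.png',cv2.resize(S[120:230,220:360],None,fx=4,fy=4)[...,::-1])
```

```text
[281.37931034 184.4137931 ] 58 [0.60434279 0.0276092  0.132     ] [0.60267936 0.02808854 0.22980732]
```

View pics/c2.png

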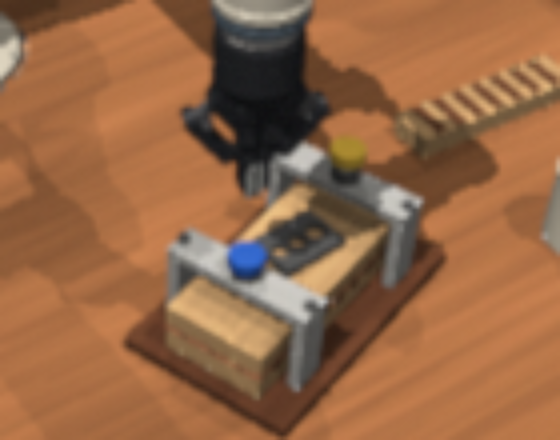

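The blue knob is down on its collar (crop (247,260)) and the gauge is undisturbed. Next is yellow.

Request:
apply_moves:
  hand: [-1,-1,-1,-1,-1]
  translation:
    - [0.114,0.125,0]
    - [0.114,0.125,0]
    - [0.114,0.125,0]
    - [0.114,0.125,0]
    - [0.112,0.125,0]
  yaw: [0,0,0,0,0]

```text
t: 3.17
tool_pos: [0.545, 0.1889, 0.2238]
eef_rot: [3.141, -0.0, 2.737]
force: [0.2, -0.1, -0.1]
opening: 0.0
grip_force: 0.0
```

Request:
apply_moves:
  hand: [-1,-1,-1,-1,-1]
  translation:
    - [0,0,0]
    - [0,0,0.06]
    - [0,0,0.07]
    - [0,0,0.02]
    - [0,0,0]
  yaw: [0,0,0,0,0]

```text
t: 3.58
tool_pos: [0.5451, 0.1858, 0.1907]
eef_rot: [-3.138, -0.004, 2.735]
force: [-0.1, -0.5, 0.5]
opening: 0.0003
grip_force: 0.0
```

Request:
apply_moves:
  hand: [-1,-1,-1,-1,-1]
  translation:
    - [-0.01,0.015,0.05]
    - [0,0,0.06]
    - [0,0,0.04]
    - [0,0,0.03]
    - [0,0,0.01]
  yaw: [0,0,0,0,0]

```text
t: 4.0
tool_pos: [0.5493, 0.1888, 0.156]
eef_rot: [3.141, 0.001, 2.736]
force: [0.5, -1.3, 7.1]
opening: 0.0001
grip_force: 3.6
```

Request:
apply_moves:
  hand: [-1,-1,-1,-1,-1]
  translation:
    - [0,0,0]
    - [0,0,0]
    - [0,0,0]
    - [0,0,0]
    - [0,0,0]
  yaw: [0,0,0,0,0]

```text
t: 4.42
tool_pos: [0.5486, 0.1892, 0.1561]
eef_rot: [-3.141, -0.001, 2.737]
force: [0.0, -0.3, 0.2]
opening: 0.0002
grip_force: 0.1
```

Request:
apply_moves:
  hand: [-1,-1,-1,-1,-1]
  translation:
    - [0,0,0.01]
    - [0,0,0.01]
    - [0,0,0.005]
    - [0,0,0]
    - [0,0,0]
  yaw: [0,0,0,0,0]

```text
t: 4.83
tool_pos: [0.5488, 0.1893, 0.1559]
eef_rot: [3.14, 0.002, 2.737]
force: [-7.8, -2.1, 18.1]
opening: 0.0002
grip_force: 9.0
```

Yellow is firmly on its stop. I lift and go to the pendant.

Request:
apply_moves:
  hand: [-1,-1,-1,-1,-1]
  translation:
    - [0,0,-0.06]
    - [0,0,-0.12]
    - [0,0,-0.14]
    - [0,0,-0.14]
    - [0,0,0]
  yaw: [0,0,0,0,0]

```text
t: 5.25
tool_pos: [0.5503, 0.1897, 0.2505]
eef_rot: [3.135, 0.008, 2.737]
force: [0.5, 0.5, 2.0]
opening: 0.0003
grip_force: 0.0
```

Request:
apply_moves:
  hand: [-1,-1,-1,-1,-1]
  translation:
    - [-0.084,-0.175,0]
    - [-0.084,-0.175,0]
    - [-0.084,-0.175,0]
    - [-0.084,-0.175,0]
    - [-0.084,-0.175,0]
  yaw: [0,0,0,0,0]

```text
t: 5.67
tool_pos: [0.5569, -0.0063, 0.2429]
eef_rot: [3.142, -0.0, 2.737]
force: [0.7, -0.9, 0.5]
opening: -0.0
grip_force: 0.0
```

Request:
apply_moves:
  hand: [-1,-1,-1,-1,-1]
  translation:
    - [-0.084,-0.175,0]
    - [-0.084,-0.175,0]
    - [-0.084,-0.175,0]
    - [-0.084,-0.175,0]
    - [-0.084,-0.175,0]
  yaw: [0,0,0,0,0]

```text
t: 6.08
tool_pos: [0.5652, -0.2006, 0.2429]
eef_rot: [3.141, -0.0, 2.737]
force: [1.1, -0.2, 0.6]
opening: 0.0001
grip_force: 0.0
```

Run:
```python
from h import *
S,T=optics.get_image('scene'),optics.get_image('top')
for c,p in(('blue',(282,185)),('yellow',(307,159))):
    b,m=blob(S,c,p);print(c,b,m)
for c,p in(('green',(328,191)),('red',(339,212))):
    b,m=blob(T,c,p);print(c,b,m,plane('top',b,.058))
print(r.get_state()['tool_pos'])
```

```text
blue [281.31034483 184.29310345] 58
yellow [306.35714286 159.5952381 ] 42
green [328.10204082 191.18367347] 49 [ 0.56928219 -0.31888008  0.058     ]
red [338.859375 211.140625] 64 [ 0.49960682 -0.35515663  0.058     ]
[ 0.5645841  -0.20404861  0.2417026 ]
```

Request:
apply_moves:
  hand: [-1,-1,-1,-1,-1]
  translation:
    - [-0.083,-0.17,0]
    - [-0.083,-0.17,0]
    - [-0.082,-0.168,0]
    - [0,0,0.1]
    - [0,0,0.15]
  yaw: [0,0,0,0,0]

```text
t: 6.6
tool_pos: [0.572, -0.3139, 0.1957]
eef_rot: [-3.141, 0.006, 2.734]
force: [1.6, -0.1, 0.3]
opening: 0.0001
grip_force: 0.0
```

Request:
apply_moves:
  hand: [-1,-1,-1,-1,-1]
  translation:
    - [0,0,0.15]
    - [0,0,0.15]
    - [0,0,0.1]
    - [0,0,0]
    - [0,0,0]
  yaw: [0,0,0,0,0]

```text
t: 7.02
tool_pos: [0.5705, -0.3105, 0.1118]
eef_rot: [3.141, -0.004, 2.737]
force: [0.4, -0.0, 1.0]
opening: -0.0
grip_force: 0.0
```

Request:
apply_moves:
  hand: [-1,-1,-1,-1,-1]
  translation:
    - [-0.01,-0.031,0.05]
    - [0,0,0.05]
    - [0,0,0]
    - [0,0,0]
    - [0,0,0]
  yaw: [0,0,0,0,0]

```text
t: 7.43
tool_pos: [0.5706, -0.3183, 0.0939]
eef_rot: [-3.142, 0.001, 2.737]
force: [-0.2, -0.1, 0.2]
opening: -0.0001
grip_force: 0.0
```

Request:
apply_moves:
  hand: [-1,-1,-1,-1,-1]
  translation:
    - [0,0,0.03]
    - [0,0,0.02]
    - [0,0,0.02]
    - [0,0,0.01]
    - [0,0,0]
  yaw: [0,0,0,0,0]

```text
t: 7.85
tool_pos: [0.5705, -0.3181, 0.0771]
eef_rot: [3.142, 0.0, 2.737]
force: [-0.8, 0.5, 2.9]
opening: -0.0001
grip_force: 1.5
```

Request:
apply_moves:
  hand: [-1,-1,-1,-1,-1]
  translation:
    - [0,0,0.01]
    - [0,0,0.007]
    - [0,0,0.003]
    - [0,0,0]
    - [0,0,0]
  yaw: [0,0,0,0,0]

```text
t: 8.27
tool_pos: [0.5705, -0.3182, 0.0741]
eef_rot: [-3.142, 0.001, 2.737]
force: [-1.4, 1.8, 4.8]
opening: -0.0001
grip_force: 2.7
```

Request:
apply_moves:
  hand: [-1,-1,-1,-1,-1]
  translation:
    - [0,0,0.005]
    - [0,0,0]
    - [0,0,0]
    - [0,0,0]
    - [0,0,0]
  yaw: [0,0,0,0,0]

```text
t: 8.68
tool_pos: [0.5705, -0.3182, 0.074]
eef_rot: [-3.141, 0.001, 2.737]
force: [-4.4, 2.0, 8.2]
opening: 0.0005
grip_force: 4.4
```

Request:
apply_moves:
  hand: [-1,-1,-1,-1,-1]
  translation:
    - [0,0,-0.04]
    - [0,0,-0.1]
    - [0,0,-0.15]
    - [0,0,-0.15]
    - [0,0,-0.15]
  yaw: [0,0,0,0,0]

```text
t: 9.1
tool_pos: [0.57, -0.3179, 0.1907]
eef_rot: [3.141, -0.002, 2.737]
force: [1.0, 0.9, -0.4]
opening: -0.0001
grip_force: 0.0
```

Request:
apply_moves:
  hand: [-1,-1,-1,-1,-1]
  translation:
    - [0.1,0.1,-0.05]
    - [0.1,0.1,0]
    - [0.1,0.1,0]
    - [0,0,0]
    - [0,0,0]
  yaw: [0,0,0,0,0]

```text
t: 9.52
tool_pos: [0.5387, -0.2384, 0.2004]
eef_rot: [-3.141, 0.0, 2.738]
force: [0.5, -0.4, 0.2]
opening: 0.0001
grip_force: 0.0
```

Run:
```python
from h import *
S,T=optics.get_image('scene'),optics.get_image('top')
for c,p,q in(('green',(328,191),(196,232)),('red',(339,212),(178,224))):
    a,m=blob(T,c,p);b,n=blob(S,c,q);print(c,a,m,b,n)
for c,p in(('blue',(282,185)),('yellow',(307,159))):print(c,blob(S,c,p))
cv2.imwrite('pics/end.png',S[...,::-1]); print(r.get_state()['tool_pos'],r.get_state()['force'])
```

```text
green [329. 191.] 1 [195.19565217 231.69565217] 46
red [338.859375 211.140625] 64 [177.01923077 222.90384615] 52
blue (array([281.31034483, 184.29310345]), np.int64(58))
yellow (array([306.35714286, 159.5952381 ]), np.int64(42))
[ 0.53896076 -0.23978386  0.20005541] [ 0.08938076  0.02982031 -0.64449167]
```

View pics/end.png

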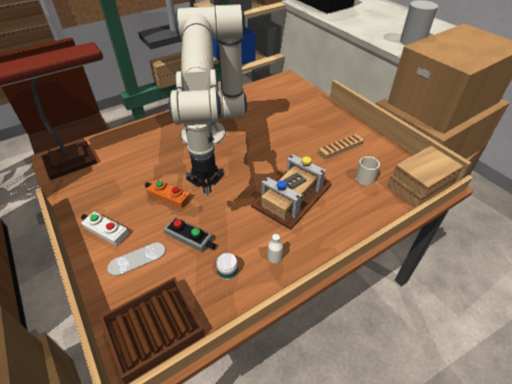

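The final view shows the arm clear of everything. Both knobs are down (281,184) and (306,160), the green button is out again (195,232) as before, and nothing else has moved.

```bash
python3 -c "
from plant import job_done; print(job_done())"
```

```text
the job is handed in; nothing more can be done
None
```

I pushed the blue latch home, then the yellow, then pressed the green start button fully in and let it out again; nothing else was disturbed, and I handed the job in (no verdict was returned).

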